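# Put the last spool away and latch the case

### The job

Put the loose wooden spool fully down on the bare post in the spool case, then close the lid, then swing the hook round until it rests home in its catch on the lid. Leave the other things on the table where they are.

Things in the scene. Friction and masses are not known exactly. Their poses are not given: they have to be found in the camera images.
- case: Wooden spool case, lid open, fixed to the table; yaw within 0.3 of the world's. Origin under the tray's centre, z up. Tray outside 226 (own x) x 152 (own y) x 75 high, walls 6, inner floor 8 above the table. The lid is hinged along the +y rim. Along the -y side runs a solid rail, own y -76 to -108, 83 high, flush with the closed lid, carrying the hook.
- case_middle (a point): Centre of the case's inner floor, 8 above the table. Three places lie in a row along the case's x at -70, 0 and +70 from here: one is the bare post, the other two hold fixed wooden spools like the loose one (tops 60 above the table).
- post: The bare steel post in the case, in one of the three places (it varies): 8 dia with a tapered tip, 35 high, on a foot disc 26 dia x 2 thick. Origin under the foot disc, 8 above the table, own z up. A spool that is fully down on it has its underside 2 above this origin.
- spool: The loose spool: plain light wood, straight-sided, 32 dia x 50 high, through bore 13 dia, 40 g, standing upright on the table to the right of the case. Origin at the centre of its underside, own z along the bore.
- lid (a joint): Lid angle in rad: 0 = closed, grows as it opens; starts at 1.6 to 1.9 (about upright), stop at 2.0. Board 226 x 150 x 8 (180 g) on a stiff hinge: stays where it is left, about 1 to 3 N at its free edge moves it. Closed, it reaches from the hinge to the case's -y, its top 83 above the table. It clears a spool that is fully down.
- lid_hinge (a point): Middle of the lid's hinge axis, which is parallel to the case's x: 76 to +y of the case's origin, 79 above the table (the lid's mid-thickness).
- lid_edge (a point): Middle of the lid's free edge, mid-thickness, 151 from the hinge axis.
- stud (a point): Foot of the brass headed stud (7 dia, head 12 dia, 11 high) on the lid's upper face, the hook's catch: with the lid closed at case x = 0, y = -37.
- hook (a joint): Swing hook's angle in rad about a vertical pivot on the rail: 0 = home round the stud (a stop), arm towards the case's +y; grows counter-clockwise from above as it opens. Starts at 1.4 to 2.2, arm along the rail to the case's -x. Stays where left; about 1 N at the tab moves it. Lid and hook do not collide with one another.
- hook_pivot (a point): Pivot of the hook on top of the rail, at case x = 0, y = -92, 83 above the table. The hook is a 6 thick round steel bar lying 2 to 8 above the rail, reaching 68 from the pivot, bent to a hook at its end.
- hook_tab (a point): Upright thumb tab on the hook, a steel pin 9 dia from 6 to 31 above the rail's top, 45 from the pivot; this point is on its axis 20 above the rail's top. At joint 0 it lies 9.5 to the case's -x and 44 to +y of the pivot.
- button_jar: screw-top glass jar with a steel cap, 44 dia x 65 high, standing; origin under its centre; a bystander
- pin_pot: turned dark-wood pot, 46 dia x 46 high with a domed top and no hole; origin under its centre; a bystander
- scissors: steel scissors lying flat, about 210 x 85 x 10, blades towards own +x; origin at the pivot on the table; a bystander
- thimble: steel thimble, 19 dia x 25 high, mouth down; origin under its centre; a bystander
- bobbin: small steel disc, 21 dia x 11 high; origin under its centre; a bystander
- tape_case: white round tape-measure case, 54 dia x 14 high; origin under its centre; a bystander
Mind the look-alikes: they are no part of the job. Leave any blue or turquoise look-alike of the spool alone.

How it is judged:
On the way, in this order (a step that is already met when the one before it is completed fails the run):
1. the spool stands fully down on the bare post, the lid still open (horizontal distance between spool and post below 0.006 m and z of spool in the frame of post between -0.002 and 0.006 m and angle between spool's own z axis and vertical below 0.1 rad and value of joint lid above 0.5 rad), for 0.2 s.
2. the lid is closed while the hook is still swung away (value of joint lid below 0.04 rad and value of joint hook above 0.6 rad), for 0.2 s.
3. the hook is home in its catch (value of joint hook below 0.08 rad and value of joint lid below 0.04 rad), for 0.2 s.
At the end, for the whole second after the job is handed in: The spool stands upright and still on the post (within 6 mm of its axis, underside within 6 mm of the post's origin height), the lid is closed (under 0.04 rad) and the hook is home round the stud (under 0.08 rad) (all of step 3 and horizontal distance between spool and post below 0.006 m and z of spool in the frame of post between -0.002 and 0.006 m and angle between spool's own z axis and vertical below 0.1 rad and linear speed of spool below 0.02 m/s); the robot touches nothing.
It fails at once if a bystander on the table is moved by more than 30 mm (distance of any of button_jar, pin_pot, scissors, thimble, bobbin, tape_case from where it was at the start of the episode above 0.03 m).
It also fails if it takes over 69 s, if anything falls off the work surface, if the arm or the gripper's body presses on something with over 40 N, if the wrist force passes 120 N, or if a joint passes its speed limit or range.

### The arm

A 6-joint arm with a two-finger parallel gripper is mounted at the origin on the work surface. World frame = base frame: x ahead of the robot, y to its left, z up, the work surface at z = 0. Lengths are in m, angles in rad, forces in N, time in s.
With the tool pointing down it reaches from about 0.35 to 0.975 m from the base axis. Payload 7.1 kg.
Tool frame: the origin (TCP) lies midway between the tips of the shut fingers; the grasp point (between the pads) lies 19 mm behind it (ctrl.pinch_z is the distance from the TCP to the grasp point, in m); z points along the fingers, y is the line along which they close (so a half turn about z gives the same grasp; the last joint's range is limited). The gripper opens to 88 mm and grips with 3 to 60 N. Pads are 20 mm wide; open, the fingers measure 115 mm over their backs; the gripper's body (75 mm by 178 mm) begins 61 mm behind the grasp point.
Start: joints at [1.217, 0.423, 1.63, -0, 1.089, -0.019], TCP at [0.205, 0.59, 0.223] pointing down, gripper open.
Joint ranges: [-3, 3], [-0.9, 2.11], [0.09, 2.58], [-1.31, 4.45], [0.11, 2.69], [-2.54, 2.54]. Speed limits (rad/s): [2.39, 2.39, 3.01, 3.14, 3.14, 3.14].

### API

Orientations are given as a unit quaternion [x, y, z, w].
In Python, from rig import sensors, get_image, calibration, ctrl, spot_in, pinpoint gives the robot as it stands.
- The arm moves only by the shell command python3 -m pendant 'ROWS' [FORCE]. ROWS is a JSON object of lists of equal length, an entry for each row: "dp": the shift along the tool's x, y, z normalised to -1 to 1, where 1 is 0.02 m, a list of three; "dr": the turn, a rotation vector about the tool's x, y, z normalised to -1 to 1, where 1 is 0.12 rad, a list of three; "gripper": the closure, from -1 (fully open) to 1 (shut). In form: {"dp": [[dx, dy, dz], ...], "dr": [[ax, ay, az], ...], "gripper": [gripper, ...]}. A call has exactly 10 rows; each row shifts and turns the commanded pose from where the row before left it, along the tool's axes as they then stand; what a row does not reach is not made up. A row lasts 1/12 s, in which the tool goes at most 41.7 mm and 7.16 degrees, less where a joint would pass 70% of its speed; a pose out of reach is approached as far as the arm can. A call with a number of a shift or a turn outside -1 to 1 is refused whole. A call with a gripper value outside its range is refused whole. The fingers move at their own pace and stop on an object; FORCE is the grip in N (left out, the last holds). Time passes only in rows, so rows that do not move let the fingers close, or fill a call up. It gives the time, the measured TCP pose, the force, the opening and the grip force at its end, in the units of the state.
- sensors.state(): the state, without advancing time (a new reading comes with each control period).
- get_image(name): name is "scene" or "top" or "wrist"; returns the picture (480x640x3 uint8, blue, green, red); there is no depth.
- calibration(name): a dict with "intrinsics" (3x3 intrinsics, pixels), "R" (3x3) and "t" (3): a world point X has camera coordinates R X + t. Camera axes: x right, y down, z forward; pixel columns grow to the right and rows downward; lengths in m; the calibration is good to about 2 mm. A picture is of the moment at which its call begins: read the wrist's pose just before it. calibration takes no time and is no camera call; for the wrist camera it gives the pose at the moment of the call.
- ctrl.finish_job(): hands the job in; it is judged then, once.
Trained networks look in the newest picture that a camera, given by its name, has taken for a name from the list of things; names that differ only in an ending like _2 or _b are one class to them, and where a whole thing is asked for, a point or a joint stands for the part that bears it (a point fixed in the world has none). Each returns a list of dicts, best first, with "score" (0 to 1); they miss things now and then, are a little off and sometimes report something else, mostly with a low value. They report only what shows in the picture. A call takes as long as a camera call. They do not tell look-alikes from the thing itself.
- spot_in(camera, target): "pixel" ([column, row] in pixels, amid what is visible of it).
- pinpoint(camera, target): "pixel" ([column, row] in pixels: a listed point, or the origin of a listed thing).
The state is a dict: "time_s": time; "q": joint angles; "qvel": joint speeds; "tau": joint torques, N m; "tcp_pos": TCP position; "orientation": TCP orientation; "ft_force": force on the tool from outside, world axes, zero at the start; "torque": the same for the moment, N m; "finger_gap": finger opening in m; "grip_force": force on a finger pad.
Only numpy, scipy, OpenCV 4.12 (cv2) and the standard library are available. Lean on these libraries where they do the work, as an engineer would, in place of code of your own. Each camera call takes 0.05 s, during which the arm holds its last target. There are 200 camera calls.

## Working session

There is one attempt and no reset: what is moved stays moved. The work goes in short steps, Python scripts to look and compute and a shell command to move; the robot and the scene stay as the last step left them, time stands still between calls to the robot, and variables do not carry over. Pictures are saved under pics/ and viewed, at most 12 in all, crops included, and the job is handed in when it is done.

```bash
mkdir -p pics; ls; cat > h.py <<'E'
import numpy as np, cv2
from rig import sensors, get_image, calibration, ctrl, spot_in, pinpoint
from scipy.spatial.transform import Rotation as Ro
def ray(cal,px):
    d=cal["R"].T@np.linalg.inv(cal["intrinsics"])@np.array([px[0],px[1],1.]); return -cal["R"].T@np.array(cal["t"]),d
def atz(cal,px,z):
    c,d=ray(cal,px); return c+d*(z-c[2])/d[2]
def proj(cal,X):
    p=cal["intrinsics"]@(cal["R"]@np.asarray(X)+cal["t"]); return p[:2]/p[2]
def tool(target):
    s=sensors.state(); R=Ro.from_quat(s["orientation"]); return R.inv().apply(np.array(target)-s["tcp_pos"])/0.02
E
python3 - <<'E'
from h import *
s=sensors.state();print(s["time_s"],s["tcp_pos"],Ro.from_quat(s["orientation"]).as_matrix().round(3).tolist(),s["finger_gap"])
print(ctrl.pinch_z)
for c in("top","scene"):
    im=get_image(c);cv2.imwrite(f"pics/{c}0.png",im);cal=calibration(c)
    print(c,(-cal["R"].T@cal["t"]).round(3))
    for n in["spool","post","case","case_middle","lid_hinge","lid_edge","hook_pivot","hook_tab","stud","pin_pot","button_jar","thimble","bobbin","tape_case","scissors"]:
        print(n,[(np.round(d["pixel"]).tolist(),round(d["score"],2)) for d in pinpoint(c,n)[:4]])
E
```

```text
pics
0.0 [0.20515351 0.58977872 0.22191298] [[-0.944, 0.329, -0.001], [0.329, 0.944, -0.001], [0.0, -0.002, -1.0]] 0.08776072312958752
0.0187
top [ 3.820e-01 -1.000e-03  1.085e+00]
spool [([420.0, 213.0], 0.68), ([440.0, 191.0], 0.46), ([285.0, 223.0], 0.44)]
post [([284.0, 195.0], 0.49)]
case [([285.0, 226.0], 0.67)]
case_middle [([286.0, 227.0], 0.63)]
lid_hinge [([249.0, 220.0], 0.73), ([195.0, 243.0], 0.44)]
lid_edge [([235.0, 202.0], 0.86)]
hook_pivot [([238.0, 210.0], 0.71), ([324.0, 218.0], 0.49)]
hook_tab [([325.0, 236.0], 0.41)]
stud [([239.0, 208.0], 0.76), ([178.0, 279.0], 0.16)]
pin_pot [([433.0, 266.0], 0.85)]
button_jar [([481.0, 223.0], 0.76)]
thimble [([384.0, 284.0], 0.44)]
bobbin [([195.0, 243.0], 0.46)]
tape_case [([181.0, 211.0], 0.66)]
scissors [([178.0, 278.0], 0.87)]
scene [ 0.989 -0.157  0.791]
spool [([205.0, 332.0], 0.98), ([231.0, 360.0], 0.74)]
post [([376.0, 294.0], 0.45)]
case [([362.0, 270.0], 0.81), ([396.0, 238.0], 0.72)]
case_middle [([360.0, 265.0], 0.96)]
lid_hinge [([397.0, 240.0], 0.92)]
lid_edge [([413.0, 178.0], 0.82)]
hook_pivot [([320.0, 259.0], 0.47)]
hook_tab [([307.0, 239.0], 0.49)]
stud [([406.0, 198.0], 0.92), ([440.0, 186.0], 0.7), ([363.0, 270.0], 0.35)]
pin_pot [([177.0, 282.0], 0.61)]
button_jar [([122.0, 344.0], 0.74)]
thimble [([229.0, 250.0], 0.39)]
bobbin [([440.0, 219.0], 0.53)]
tape_case [([475.0, 241.0], 0.67)]
scissors [([228.0, 249.0], 0.73), ([440.0, 189.0], 0.72), ([359.0, 265.0], 0.24), ([361.0, 270.0], 0.18)]
```

```bash
python3 - <<'E'
from h import *
a=cv2.imread("pics/top0.png");b=cv2.imread("pics/scene0.png")
a=cv2.resize(a[140:340,150:510],None,fx=2.2,fy=1.5*1.4667);cv2.imwrite("pics/a.png",a)
b=cv2.resize(b[150:400,90:490],None,fx=2,fy=2);cv2.imwrite("pics/b.png",b)
ct,cs=calibration("top"),calibration("scene")
def tri(p,q):
    c,d=ray(ct,p);e,f=ray(cs,q);A=np.stack([d,-f],1);u=np.linalg.lstsq(A,e-c,rcond=None)[0]
    return ((c+d*u[0]+e+f*u[1])/2).round(4),np.linalg.norm(c+d*u[0]-e-f*u[1]).round(4)
for n,p,q in[("spoolA",(420,213),(205,332)),("spoolB",(440,191),(231,360)),("spoolAB",(420,213),(231,360)),("spoolBA",(440,191),(205,332)),("mid",(286,227),(360,265)),("post",(284,195),(376,294)),("hinge",(249,220),(397,240)),("edge",(235,202),(413,178)),("pivot",(324,218),(320,259)),("tab",(325,236),(307,239)),("stud",(239,208),(406,198))]: print(n,*tri(p,q))
for n,p in dict(jar=(481,223),pot=(433,266),thim=(384,284),bob=(195,243),tape=(181,211),sc=(178,278),case=(285,226)).items():print(n,atz(ct,p,0).round(3))
E
```

```text
spoolA [ 0.5861 -0.2563 -0.0007] 0.0003
spoolB [ 0.6488 -0.2602  0.0165] 0.0836
spoolAB [ 0.6092 -0.2537 -0.0959] 0.05
spoolBA [ 0.6247 -0.2635  0.0865] 0.0365
mid [0.5446 0.0777 0.    ] 0.0059
post [0.6229 0.0824 0.0059] 0.0013
hinge [0.549  0.1566 0.0605] 0.0015
edge [0.5531 0.1564 0.246 ] 0.0012
pivot [ 0.5544 -0.0143  0.085 ] 0.0054
tab [ 0.5105 -0.0212  0.0963] 0.0029
stud [0.5509 0.1557 0.1931] 0.0053
jar [ 0.564 -0.407  0.   ]
pot [ 0.455 -0.287  0.   ]
thim [ 0.409 -0.167  0.   ]
bob [0.499 0.296 0.   ]
tape [0.578 0.336 0.   ]
sc [0.413 0.333 0.   ]
case [0.546 0.077 0.   ]
```

View pics/a.png

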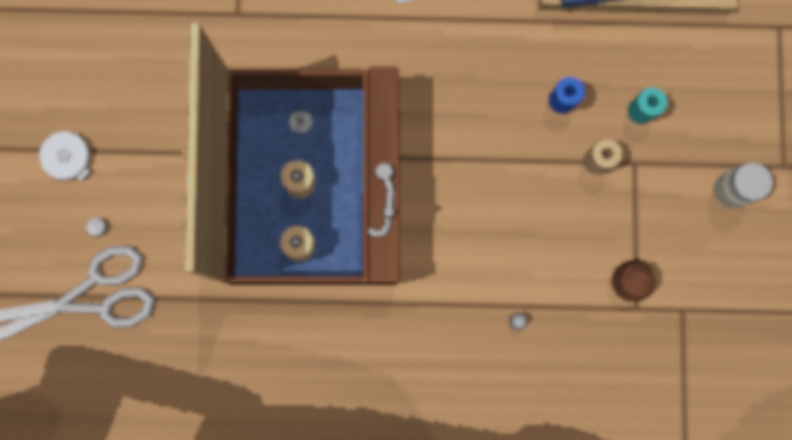

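View pics/b.png

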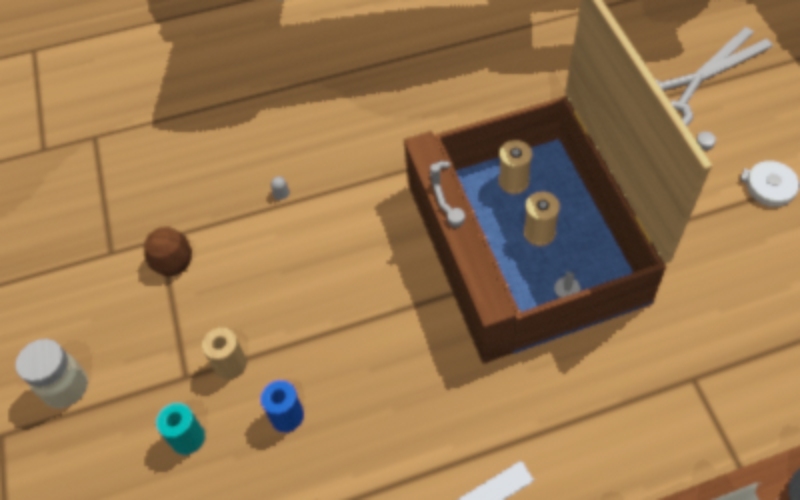

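The top view shows the bare post at crop (300,121), full image (286,195), which is the case's +x place. Fixed spools are at full (285,221) and (284,250).

Candidates for the loose spool, as full top pixels:
- Plain wood at (426,209).
- Blue at (409,182), a look-alike.
- Turquoise at (446,186), a look-alike.
- The dark pot at (438,267).
- The two fixed spools.

I choose the plain wood one at (426,209).

```bash
python3 - <<'E'
from h import *
from scipy.optimize import least_squares
C={c:calibration(c) for c in("top","scene")}
obs=[("top",(0,0,.008),(286,227)),("top",(0,0,0),(285,226)),("top",(70,0,8),(284,195)),("top",(0,76,79),(249,220)),("top",(0,-92,83),(324,218)),
("scene",(0,0,8),(360,265)),("scene",(70,0,8),(376,294)),("scene",(0,76,79),(397,240)),("scene",(0,-92,83),(320,259))]
def f(v):
    R=Ro.from_euler("z",v[2]).as_matrix();r=[]
    for c,X,p in obs:
        X=np.array(X)/1000 if max(X)>1 else np.array(X)
        r+=list(proj(C[c],R@X+[v[0],v[1],0])-p)
    return r
o=least_squares(f,[.55,.078,0],loss="soft_l1");print(o.x,np.round(f(o.x),1))
np.save("case.npy",o.x)
for n,p,z in[("blue",(408.6,181.8),.05),("teal",(446,186.5),.05),("wood",(426,209),.05)]:print(n,atz(C["top"],p,z).round(3))
im=cv2.imread("pics/top0.png")
cv2.imwrite("pics/c.png",cv2.resize(im[160:260,380:480],None,fx=5,fy=5))
print(tool([.586,-.256,.25]))
E
```

```text
[0.55035876 0.07801547 0.0412813 ] [-1.4 -3.2 -0.2 -1.7  0.3  0.8  0.2 -0.4 -1.3 -0.1  0.   0.2 -1.4 -1.3
  0.  -5.7 -1.2  0.5]
blue [ 0.652 -0.218  0.05 ]
teal [ 0.642 -0.307  0.05 ]
wood [ 0.586 -0.259  0.05 ]
[-31.88028066 -33.71101115  -1.36640292]
```

View pics/c.png

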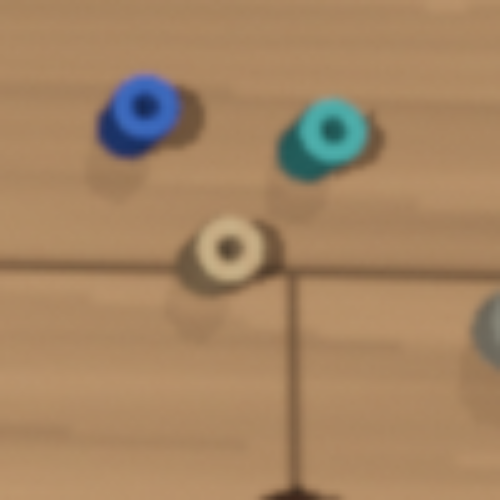

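```bash
python3 -m pendant '{"dp":[[0,0,-0.8],[0,0,-0.8],[0,0,-0.8],[0,0,-0.8],[0,0,-0.8],[0,0,0],[0,0,0],[0,0,0],[0,0,0],[0,0,0]],"dr":[[0,0,1],[0,0,1],[0,0,1],[0,0,1],[0,0,1],[0,0,1],[0,0,1],[0,0,1],[0,0,1],[0,0,1]],"gripper":[-1,-1,-1,-1,-1,-1,-1,-1,-1,-1]}' 15; python3 -c "
from h import *
print(tool([.586,-.256,.3]),Ro.from_quat(sensors.state()['orientation']).as_matrix().round(3).tolist())"
```

```text
time_s: 2.43
tcp_pos: [0.2053, 0.5902, 0.3027]
orientation: [0.696, 0.718, -0.0, -0.0]
ft_force: [-0.6, -0.2, 0.8]
finger_gap: 0.0876
grip_force: 0.0
[-42.8638507   17.75452322   0.13502449] [[-0.03, 1.0, -0.0], [1.0, 0.03, -0.0], [-0.0, -0.0, -1.0]]
```

The crop shows plain wood at (230,250), and blue and turquoise are clearly distinct. I'm heading there.

```bash

for i in 1 2 3 4; do python3 -m pendant '{"dp":[[-1,0.41,0],[-1,0.41,0],[-1,0.41,0],[-1,0.41,0],[-1,0.41,0],[-1,0.41,0],[-1,0.41,0],[-1,0.41,0],[-1,0.41,0],[-1,0.41,0]],"dr":[[0,0,0],[0,0,0],[0,0,0],[0,0,0],[0,0,0],[0,0,0],[0,0,0],[0,0,0],[0,0,0],[0,0,0]],"gripper":[-1,-1,-1,-1,-1,-1,-1,-1,-1,-1]}' >/dev/null; done
python3 - <<'E'
from h import *
s=sensors.state();print(s["time_s"],s["tcp_pos"],s["q"])
cal=calibration("wrist");im=get_image("wrist");cv2.imwrite("pics/w1.png",im)
for n in("spool","post","hook_tab","hook_pivot"):
  for d in pinpoint("wrist",n)[:4]:print(n,d,atz(cal,d["pixel"],0 if n=="spool" else .01))
print(tool([.586,-.256,.2]), proj(cal,[.586,-.256,0]),proj(cal,[.586,-.256,.05]))
E
```

```text
5.7667 [ 0.56219586 -0.19843471  0.30269828] [-3.59279407e-01  3.00212665e-01  1.61802040e+00  1.09367305e-05
  1.22333047e+00 -3.95125236e-01]
spool {'pixel': [391.8, 209.7], 'score': 0.84} [ 0.65688886 -0.21912358  0.        ]
spool {'pixel': [337.8, 237.5], 'score': 0.64} [ 0.5869358  -0.26036789  0.        ]
post {'pixel': [263.7, 10.5], 'score': 0.47} [0.49013757 0.0052254  0.01      ]
hook_tab {'pixel': [266.0, 10.1], 'score': 0.85} [0.49271814 0.00571412 0.01      ]
hook_pivot {'pixel': [335.1, 234.0], 'score': 0.75} [ 0.58251618 -0.25264465  0.01      ]
hook_pivot {'pixel': [320.4, 13.4], 'score': 0.55} [0.55378471 0.00468677 0.01      ]
[-3.00303913  1.12618822  5.11858558] [337.27121741 234.40099602] [339.02371574 245.86389089]
```

View pics/w1.png

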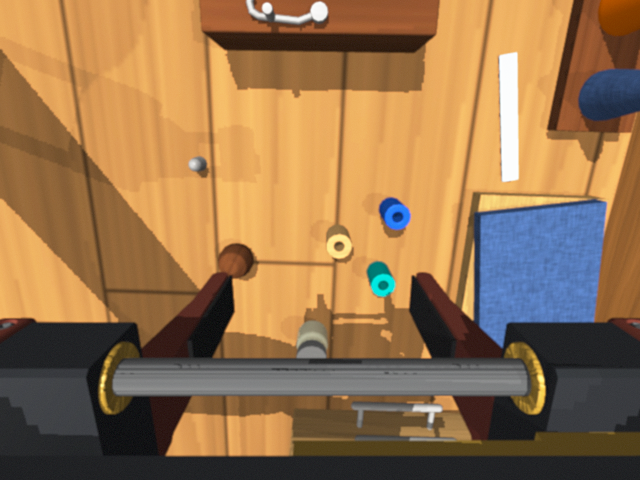

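The wrist view shows wood at (339,246), blue at (396,215) and turquoise at (381,285). This agrees with the estimate (0.586,-0.257).

```bash

python3 -m pendant '{"dp":[[-1,0.38,0],[-1,0.38,0],[-1,0.38,0],[0,0,0.9],[0,0,0.9],[0,0,0.9],[0,0,0.9],[0,0,0.9],[0,0,0.9],[0,0,0]],"dr":[[0,0,0],[0,0,0],[0,0,0],[0,0,0],[0,0,0],[0,0,0],[0,0,0],[0,0,0],[0,0,0],[0,0,0]],"gripper":[-0.36,-0.36,-0.36,-0.36,-0.36,-0.36,-0.36,-0.36,-0.36,-0.36]}'
python3 - <<'E'
from h import *
cal=calibration("wrist");im=get_image("wrist");cv2.imwrite("pics/w2.png",im)
for d in pinpoint("wrist","spool")[:4]:print(d,atz(cal,d["pixel"],0))
h=cv2.cvtColor(im,cv2.COLOR_BGR2HSV)
print(tool([.5865,-.257,.015]), proj(cal,[.5865,-.257,0]),proj(cal,[.5865,-.257,.05]))
E
```

```text
time_s: 6.85
tcp_pos: [0.5845, -0.2543, 0.1913]
orientation: [0.694, 0.72, -0.001, -0.003]
ft_force: [-0.4, 0.5, -1.2]
finger_gap: 0.0596
grip_force: 0.0
{'pixel': [326.2, 214.5], 'score': 0.88} [ 0.5885762  -0.25832039  0.        ]
{'pixel': [395.1, 177.9], 'score': 0.87} [ 0.65493151 -0.21874075  0.        ]
{'pixel': [373.6, 256.5], 'score': 0.83} [ 0.64023255 -0.30156132  0.        ]
[-8.11074226e-02  6.66867104e-03  8.98656759e+00] [324.21041459 213.15345194] [324.33243279 225.68089772]
```

View pics/w2.png

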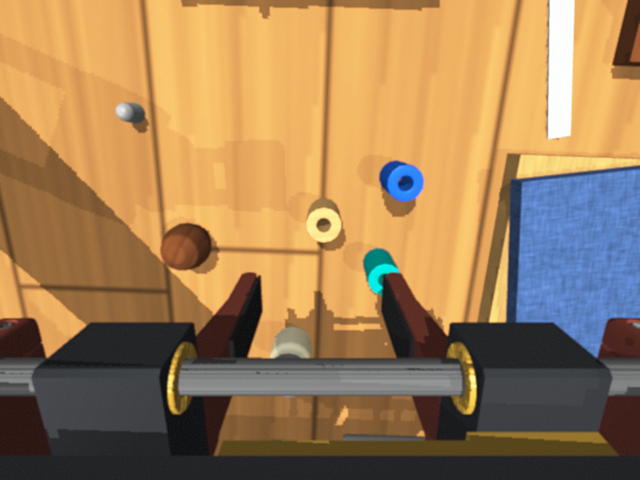

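The spool top is at (323,225), as predicted. Now I descend and grip.

```bash

python3 -m pendant '{"dp":[[-0.1,0,0.9],[0,0,0.9],[0,0,0.9],[0,0,0.9],[0,0,0.9],[0,0,0.9],[0,0,0.9],[0,0,0.9],[0,0,0.9],[0,0,0.7]],"dr":[[0,0,0],[0,0,0],[0,0,0],[0,0,0],[0,0,0],[0,0,0],[0,0,0],[0,0,0],[0,0,0],[0,0,0]],"gripper":[-0.36,-0.36,-0.36,-0.36,-0.36,-0.36,-0.36,-0.36,-0.36,-0.36]}'
python3 -m pendant '{"dp":[[0,0,0],[0,0,0],[0,0,0],[0,0,0],[0,0,0],[0,0,0],[0,0,0],[0,0,0],[0,0,0],[0,0,0]],"dr":[[0,0,0],[0,0,0],[0,0,0],[0,0,0],[0,0,0],[0,0,0],[0,0,0],[0,0,0],[0,0,0],[0,0,0]],"gripper":[-0.2,0,1,1,1,1,1,1,1,1]}' 15
```

```text
time_s: 7.78
tcp_pos: [0.5879, -0.2586, 0.0191]
orientation: [0.694, 0.72, 0.0, 0.001]
ft_force: [-0.9, 0.8, -0.5]
finger_gap: 0.0597
grip_force: 0.0
time_s: 8.62
tcp_pos: [0.5878, -0.2589, 0.0201]
orientation: [0.694, 0.72, 0.0, 0.001]
ft_force: [-1.6, -0.2, 7.4]
finger_gap: 0.0323
grip_force: 15.0
```

```bash

python3 -m pendant '{"dp":[[0,0,-0.5],[0,0,-1],[0,0,-1],[0,0,-1],[0,0,-1],[0,0,-1],[0,0,-1],[0,0,-1],[0,0,-1],[0,0,-1]],"dr":[[0,0,0],[0,0,0],[0,0,0],[0,0,0],[0,0,0],[0,0,0],[0,0,0],[0,0,0],[0,0,0],[0,0,0]],"gripper":[1,1,1,1,1,1,1,1,1,1]}' 20
python3 -m pendant '{"dp":[[1,0.17,0],[1,0.17,0],[1,0.17,0],[1,0.17,0],[1,0.17,0],[1,0.17,0],[1,0.17,0],[1,0.17,0],[1,0.17,0],[1,0.17,0]],"dr":[[0,0,0],[0,0,0],[0,0,0],[0,0,0],[0,0,0],[0,0,0],[0,0,0],[0,0,0],[0,0,0],[0,0,0]],"gripper":[1,1,1,1,1,1,1,1,1,1]}' 20
python3 - <<'E'
from h import *
cal=calibration("wrist");im=get_image("wrist");cv2.imwrite("pics/w3.png",im)
s=sensors.state();c=(-cal["R"].T@cal["t"]);print("cam",c,"rel",Ro.from_quat(s["orientation"]).inv().apply(c-s["tcp_pos"]))
Z=dict(spool=0,post=.008,case_middle=.008,hook_pivot=.083,hook_tab=.103,lid_hinge=.079)
for n in Z:
  for d in pinpoint("wrist",n)[:4]:print(n,np.round(d["pixel"]),round(d["score"],2),atz(cal,d["pixel"],Z[n]).round(4))
x,y,a=np.load("case.npy");R=Ro.from_euler("z",a).as_matrix()
for X in[(0,0,.008),(.07,0,.008),(0,-.092,.083),(.113,-.108,.083),(-.113,-.108,.083)]:
  w=R@X+[x,y,0];print(X,w.round(4),proj(cal,w).round(0))
E
```

```text
time_s: 9.45
tcp_pos: [0.5866, -0.2584, 0.2104]
orientation: [0.694, 0.72, 0.0, 0.0]
ft_force: [0.9, 0.1, -1.5]
finger_gap: 0.0326
grip_force: 20.0
time_s: 10.28
tcp_pos: [0.6135, -0.0564, 0.2093]
orientation: [0.694, 0.72, 0.0, 0.0]
ft_force: [0.5, -0.7, 0.1]
finger_gap: 0.0325
grip_force: 20.0
cam [0.61065492 0.02103983 0.3713955 ] rel [ 0.07466964 -0.00038284 -0.16188518]
spool [352. 341.] 0.82 [ 0.6564 -0.2184  0.    ]
spool [334. 401.] 0.73 [ 0.6385 -0.306   0.    ]
spool [323. 272.] 0.72 [ 0.6182 -0.1308  0.    ]
post [334.  71.] 0.85 [0.6205 0.0741 0.008 ]
hook_pivot [251. 175.] 0.92 [ 0.5558 -0.0156  0.083 ]
hook_tab [182. 182.] 0.83 [ 0.5074 -0.0204  0.103 ]
(0, 0, 0.008) [0.5504 0.078  0.008 ] [259.  64.]
(0.07, 0, 0.008) [0.6203 0.0809 0.008 ] [334.  63.]
(0, -0.092, 0.083) [ 0.5542 -0.0139  0.083 ] [249. 173.]
(0.113, -0.108, 0.083) [ 0.6677 -0.0252  0.083 ] [389. 192.]
(-0.113, -0.108, 0.083) [ 0.4419 -0.0346  0.083 ] [112. 193.]
```

View pics/w3.png

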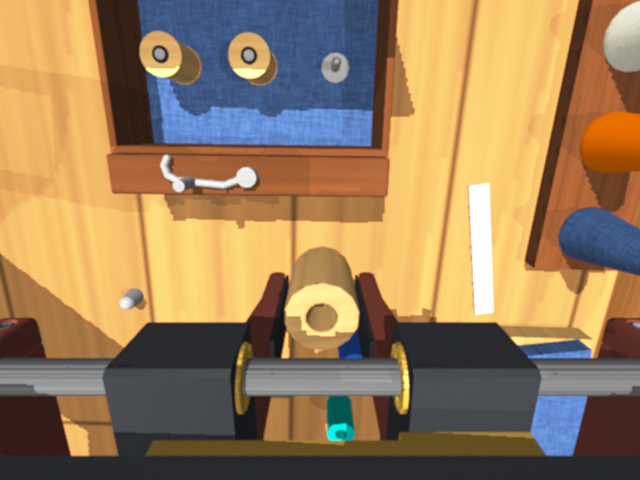

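The spool is gripped, with its top at (321,315). The bare post's foot is at (335,68), the hook pivot at (247,178) and the tab at (180,184). Next I go closer and refine.

```bash

python3 -m pendant '{"dp":[[0.8,0.07,0.3],[0.8,0.07,0.3],[0.8,0.07,0.3],[0.8,0.07,0.3],[0.8,0.07,0.3],[0,0,0],[0,0,0],[0,0,0],[0,0,0],[0,0,0]],"dr":[[0,0,0],[0,0,0],[0,0,0],[0,0,0],[0,0,0],[0,0,0],[0,0,0],[0,0,0],[0,0,0],[0,0,0]],"gripper":[1,1,1,1,1,1,1,1,1,1]}' 20
python3 - <<'E'
from h import *
cal=calibration("wrist");im=get_image("wrist");cv2.imwrite("pics/w4.png",im)
s=sensors.state();print(s["tcp_pos"])
x,y,a=np.load("case.npy");R=Ro.from_euler("z",a).as_matrix()
for z in(.01,.043):
  w=R@[.07,0,z]+[x,y,0];print(w.round(4),proj(cal,w).round(0))
for d in pinpoint("wrist","post")[:2]:print(d,atz(cal,d["pixel"],.008))
h=cv2.cvtColor(im,cv2.COLOR_BGR2HSV)
# grey disc: low saturation
m=((h[...,1]<60)&(h[...,2]>60)).astype(np.uint8);m[320:]=0
n,l,st,ce=cv2.connectedComponentsWithStats(m)
for i in range(1,n):
  if st[i,4]>60:print("grey",st[i],ce[i].round(1))
t=proj(cal,s["tcp_pos"]+np.array([0,0,.03]));print("tool axis at spool top",t)
cv2.imwrite("pics/w4c.png",cv2.resize(im[60:360,120:520],None,fx=2,fy=2))
E
```

```text
time_s: 11.47
tcp_pos: [0.618, 0.0218, 0.1791]
orientation: [0.695, 0.719, 0.0, 0.0]
ft_force: [0.2, -0.2, -1.0]
finger_gap: 0.0323
grip_force: 20.0
[0.61798145 0.02189636 0.17902879]
[0.6203 0.0809 0.01  ] [326. 151.]
[0.6203 0.0809 0.043 ] [327. 154.]
{'pixel': [329.4, 156.5], 'score': 0.76} [0.62361637 0.07632645 0.008     ]
grey [631   0   9  42 302] [635.7  19.6]
grey [ 602   95   38   68 2051] [623.1 131. ]
grey [216 135  53  25  72] [244.2 142. ]
grey [313 141  29  30 667] [326.8 155.2]
grey [139 152  13  12 128] [145.1 157.7]
grey [231 153  12  13 127] [236.6 158.8]
grey [ 146  262  101   47 1395] [193.8 286.7]
grey [ 464  263   24   57 1193] [475.7 291.6]
tool axis at spool top [321.21108147 323.55704626]
```

View pics/w4c.png

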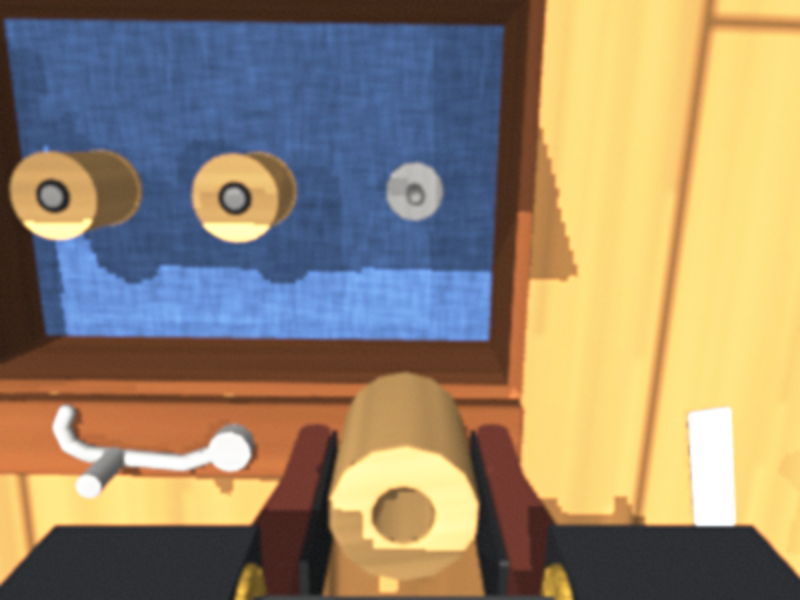

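```bash

python3 - <<'E'
from h import *
cal=calibration("wrist");s=sensors.state();print(cal["intrinsics"][0])
P=atz(cal,(327.3,155.8),.010)
zt=s["tcp_pos"][2]+.030
for px in((322,316),(322,317.5)):
  S=atz(cal,px,zt);print("spool",S,"post",P,"delta world",P-S)
  Rt=Ro.from_quat(s["orientation"]);d=(P-S);d[2]=0;print(Rt.inv().apply(d)/.02)
print(Ro.from_quat(s["orientation"]).as_matrix().round(4))
# net top cam check
for d in pinpoint("wrist","stud")[:1]:print(d)
E
```

```text
[356.31518589   0.         321.42638847]
spool [0.61810945 0.02575655 0.20899256] post [0.62151248 0.07732977 0.01      ] delta world [ 0.00340302  0.05157322 -0.19899256]
[ 2.57109054e+00  2.60648799e-01 -1.42016341e-04]
spool [0.61813456 0.02506186 0.20899256] post [0.62151248 0.07732977 0.01      ] delta world [ 0.00337791  0.05226791 -0.19899256]
[ 2.60584758e+00  2.60614426e-01 -1.45549123e-04]
[[-3.510e-02  9.994e-01  5.000e-04]
 [ 9.994e-01  3.510e-02 -1.000e-04]
 [-1.000e-04  5.000e-04 -1.000e+00]]
```

```bash

python3 -m pendant '{"dp":[[0.9,0.09,0],[0.9,0.09,0],[0.91,0.085,0],[0,0,0.9],[0,0,0.9],[0,0,0.9],[0,0,0.9],[0,0,0.9],[0,0,0.5],[0,0,0.4]],"dr":[[0,0,0],[0,0,0],[0,0,0],[0,0,0],[0,0,0],[0,0,0],[0,0,0],[0,0,0],[0,0,0],[0,0,0]],"gripper":[1,1,1,1,1,1,1,1,1,1]}' 20
python3 -m pendant '{"dp":[[0,0,0],[0,0,0],[0,0,0],[0,0,0],[0,0,0],[0,0,0],[0,0,0],[0,0,0],[0,0,0.05],[0,0,0.05]],"dr":[[0,0,0],[0,0,0],[0,0,0],[0,0,0],[0,0,0],[0,0,0],[0,0,0],[0,0,0],[0,0,0],[0,0,0]],"gripper":[1,1,1,1,1,1,1,1,1,1]}' 20
python3 -m pendant '{"dp":[[0,0,0.1],[0,0,0.1],[0,0,0.1],[0,0,0.1],[0,0,0.1],[0,0,0.1],[0,0,0.1],[0,0,0.1],[0,0,0],[0,0,0]],"dr":[[0,0,0],[0,0,0],[0,0,0],[0,0,0],[0,0,0],[0,0,0],[0,0,0],[0,0,0],[0,0,0],[0,0,0]],"gripper":[1,1,1,1,1,1,1,1,1,1]}' 20

```

```text
time_s: 12.45
tcp_pos: [0.6207, 0.0769, 0.0696]
orientation: [0.694, 0.72, -0.001, -0.0]
ft_force: [0.9, -0.1, -0.3]
finger_gap: 0.0324
grip_force: 20.0
time_s: 13.28
tcp_pos: [0.6212, 0.0771, 0.0687]
orientation: [0.694, 0.72, 0.0, 0.0]
ft_force: [-0.4, 0.1, -0.2]
finger_gap: 0.0327
grip_force: 20.0
time_s: 14.12
tcp_pos: [0.6211, 0.0771, 0.0525]
orientation: [0.694, 0.72, -0.0, -0.0]
ft_force: [0.4, -0.1, -1.0]
finger_gap: 0.0321
grip_force: 20.0
```

The underside is below the tip without force, so the spool is threaded. I continue down.

```bash

python3 -m pendant '{"dp":[[0,0,0.15],[0,0,0.15],[0,0,0.15],[0,0,0.15],[0,0,0.15],[0,0,0.15],[0,0,0.1],[0,0,0.05],[0,0,0],[0,0,0]],"dr":[[0,0,0],[0,0,0],[0,0,0],[0,0,0],[0,0,0],[0,0,0],[0,0,0],[0,0,0],[0,0,0],[0,0,0]],"gripper":[1,1,1,1,1,1,1,1,1,1]}' 20

```

```text
time_s: 14.95
tcp_pos: [0.6212, 0.0771, 0.0316]
orientation: [0.694, 0.72, 0.0, 0.0]
ft_force: [-1.0, -0.2, -0.2]
finger_gap: 0.0323
grip_force: 20.0
```

```bash

python3 -m pendant '{"dp":[[0,0,0.05],[0,0,0.03],[0,0,0],[0,0,0],[0,0,0],[0,0,0],[0,0,0],[0,0,0],[0,0,0],[0,0,0]],"dr":[[0,0,0],[0,0,0],[0,0,0],[0,0,0],[0,0,0],[0,0,0],[0,0,0],[0,0,0],[0,0,0],[0,0,0]],"gripper":[1,1,1,1,0.22,0.2,0.17,0.14,0.1,0.1]}' 20
python3 -m pendant '{"dp":[[0,0,0],[0,0,0],[0,0,-0.3],[0,0,-0.9],[0,0,-1],[0,0,-1],[0,0,-1],[0,0,-1],[0,0,-1],[0,0,-1]],"dr":[[0,0,0],[0,0,0],[0,0,0],[0,0,0],[0,0,0],[0,0,0],[0,0,0],[0,0,0],[0,0,0],[0,0,0]],"gripper":[0.1,0.1,0.1,0.1,0.1,0.1,0.1,0.1,0.1,0.1]}' 20
python3 -m pendant '{"dp":[[-0.9,0,-1],[-0.9,0,-1],[-0.9,0,-1],[-0.9,0,0],[-0.9,0,0],[0,0,0],[0,0,0],[0,0,0],[0,0,0],[0,0,0]],"dr":[[0,0,0],[0,0,0],[0,0,0],[0,0,0],[0,0,0],[0,0,0],[0,0,0],[0,0,0],[0,0,0],[0,0,0]],"gripper":[0.1,0.1,0.1,0.1,0.1,0.1,0.1,0.1,0.1,0.1]}' 20
python3 - <<'E'
from h import *
C={}
for c in("wrist","top","scene"):
  cal=calibration(c);im=get_image(c);C[c]=im
  for n in("spool","lid_edge","hook_tab","lid_hinge"):print(c,n,[(np.round(d["pixel"]).tolist(),round(d["score"],2)) for d in pinpoint(c,n)[:4]])
x,y,a=np.load("case.npy");R=Ro.from_euler("z",a).as_matrix()
print(proj(calibration("wrist"),R@[.07,0,.06]+[x,y,0]))
cv2.imwrite("pics/v.png",np.hstack([cv2.resize(C["wrist"],(400,300)),cv2.resize(C["scene"][170:320,280:480],(400,300))]))
E
```

```text
time_s: 15.78
tcp_pos: [0.6212, 0.0771, 0.0301]
orientation: [0.694, 0.72, 0.0, 0.0]
ft_force: [-0.1, -0.2, 0.2]
finger_gap: 0.0394
grip_force: 0.0
time_s: 16.62
tcp_pos: [0.621, 0.0771, 0.1756]
orientation: [0.694, 0.72, 0.0, 0.0]
ft_force: [-0.5, 0.6, 0.5]
finger_gap: 0.0394
grip_force: 0.0
time_s: 17.45
tcp_pos: [0.6243, -0.0119, 0.2339]
orientation: [0.694, 0.72, -0.0, -0.0]
ft_force: [-0.2, -0.6, 0.1]
finger_gap: 0.0395
grip_force: 0.0
wrist spool [([325.0, 416.0], 0.88), ([324.0, 116.0], 0.75), ([336.0, 359.0], 0.47)]
wrist lid_edge []
wrist hook_tab [([183.0, 230.0], 0.93)]
wrist lid_hinge [([235.0, 14.0], 0.96)]
top spool [([439.0, 190.0], 0.51), ([404.0, 190.0], 0.46)]
top lid_edge [([233.0, 204.0], 0.84)]
top hook_tab []
top lid_hinge [([251.0, 220.0], 0.96)]
scene spool [([233.0, 359.0], 0.9), ([185.0, 367.0], 0.68), ([375.0, 294.0], 0.62)]
scene lid_edge [([413.0, 178.0], 0.57), ([373.0, 294.0], 0.35)]
scene hook_tab [([311.0, 239.0], 0.51), ([440.0, 188.0], 0.41)]
scene lid_hinge [([398.0, 238.0], 0.68), ([309.0, 238.0], 0.6)]
[320.55273657 111.0065946 ]
```

View pics/v.png

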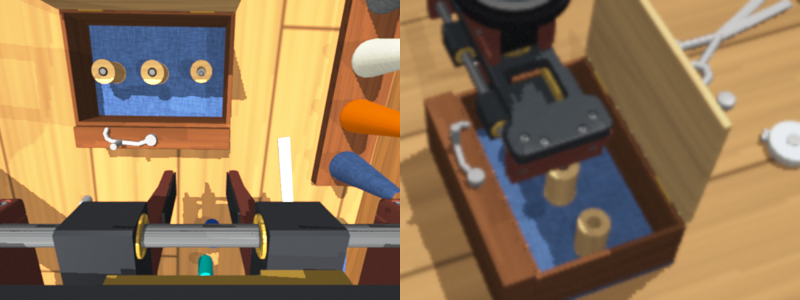

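The loose spool stands on the post; the wrist view shows its top in line with the other two and the scene view shows it seated. Next is the lid: fingers shut, over it and behind.

```bash

python3 -m pendant '{"dp":[[0,0,-0.9],[0,0,-0.9],[0,0,-0.9],[0,0,-0.9],[1,-0.1,0],[1,-0.1,0],[1,-0.1,0],[1,-0.1,0],[1,-0.1,0],[1,-0.1,0]],"dr":[[0,0,0],[0,0,0],[0,0,0],[0,0,0],[0,0,0],[0,0,0],[0,0,0],[0,0,0],[0,0,0],[0,0,0]],"gripper":[1,1,1,1,1,1,1,1,1,1]}' 20
python3 -m pendant '{"dp":[[1,-0.1,0],[1,-0.1,0],[1,-0.1,0],[1,-0.1,0],[1,-0.1,0],[1,-0.1,0],[0,0,0],[0,0,0],[0,0,0],[0,0,0]],"dr":[[0,0,0],[0,0,0],[0,0,0],[0,0,0],[0,0,0],[0,0,0],[0,0,0],[0,0,0],[0,0,0],[0,0,0]],"gripper":[1,1,1,1,1,1,1,1,1,1]}' 20
python3 - <<'E'
from h import *
im={}
for c in("top","scene"):
  im[c]=get_image(c)
  for n in("lid_edge","lid_hinge","stud","hook_tab"):print(c,n,[(np.round(d["pixel"]).tolist(),round(d["score"],2)) for d in pinpoint(c,n)[:2]])
x,y,a=np.load("case.npy");R=Ro.from_euler("z",a).as_matrix()
for t in(1.55,1.7,1.85):
  w=R@[0,.076-.151*np.cos(t),.079+.151*np.sin(t)]+[x,y,0];print(t,w.round(3),[proj(calibration(c),w).round(0).tolist() for c in("top","scene")])
E
```

```text
time_s: 19.03
tcp_pos: [0.6079, 0.1076, 0.3062]
orientation: [0.694, 0.72, 0.0, 0.0]
ft_force: [0.1, 0.3, -0.5]
finger_gap: 0.0003
grip_force: 0.0
time_s: 19.87
tcp_pos: [0.5919, 0.2252, 0.306]
orientation: [0.695, 0.719, -0.0, 0.0]
ft_force: [-1.0, 0.9, -0.2]
finger_gap: 0.0007
grip_force: 0.0
top lid_edge [([236.0, 203.0], 0.61), ([324.0, 236.0], 0.44)]
top lid_hinge [([252.0, 220.0], 0.85)]
top stud [([239.0, 211.0], 0.73), ([383.0, 286.0], 0.18)]
top hook_tab [([326.0, 235.0], 0.7)]
scene lid_edge [([409.0, 180.0], 0.6)]
scene lid_hinge [([398.0, 240.0], 0.88)]
scene stud [([406.0, 198.0], 0.67)]
scene hook_tab [([308.0, 238.0], 0.46)]
1.55 [0.547 0.151 0.23 ] [[239.0, 207.0], [407.0, 183.0]]
1.7 [0.546 0.173 0.229] [[228.0, 207.0], [419.0, 180.0]]
1.85 [0.546 0.196 0.224] [[217.0, 208.0], [430.0, 178.0]]
```

The lid is at about 1.6 rad. I go down behind it and push round the arc.

```bash

python3 -m pendant '{"dp":[[0,0,0.9],[0,0,0.9],[0,0,0.9],[0,0,0.9],[0,0,0.9],[0,0,0.85],[-0.6,0,0],[-0.6,0,0],[-0.6,0,0],[-0.6,0,0]],"dr":[[0,0,0],[0,0,0],[0,0,0],[0,0,0],[0,0,0],[0,0,0],[0,0,0],[0,0,0],[0,0,0],[0,0,0]],"gripper":[1,1,1,1,1,1,1,1,1,1]}' 20
python3 -m pendant '{"dp":[[-0.45,0,0.04],[-0.45,0,0.04],[-0.45,0,0.04],[-0.45,0,0.04],[-0.42,0,0.17],[-0.42,0,0.17],[-0.42,0,0.17],[-0.42,0,0.17],[0,0,0],[0,0,0]],"dr":[[0,0,0],[0,0,0],[0,0,0],[0,0,0],[0,0,0],[0,0,0],[0,0,0],[0,0,0],[0,0,0],[0,0,0]],"gripper":[1,1,1,1,1,1,1,1,1,1]}' 20
python3 - <<'E'
from h import *
for c in("top","scene"):
  get_image(c)
  for n in("lid_edge","stud"):print(c,n,[(np.round(d["pixel"]).tolist(),round(d["score"],2)) for d in pinpoint(c,n)[:2]])
x,y,a=np.load("case.npy");R=Ro.from_euler("z",a).as_matrix()
for t in(.8,.9,1,1.1,1.2):
  w=R@[0,.076-.151*np.cos(t),.079+.151*np.sin(t)]+[x,y,0];print(t,[proj(calibration(c),w).round(0).tolist() for c in("top","scene")])
E
```

```text
time_s: 21.2
tcp_pos: [0.5943, 0.1768, 0.2005]
orientation: [0.694, 0.72, 0.001, 0.001]
ft_force: [-0.4, -0.6, 0.1]
finger_gap: 0.0006
grip_force: 0.0
time_s: 22.03
tcp_pos: [0.5956, 0.1079, 0.1816]
orientation: [0.695, 0.719, -0.001, -0.0]
ft_force: [-0.4, -0.3, 0.1]
finger_gap: 0.0002
grip_force: 0.0
top lid_edge [([326.0, 237.0], 0.69)]
top stud []
scene lid_edge [([363.0, 204.0], 0.7)]
scene stud [([374.0, 210.0], 0.79)]
0.8 [[293.0, 210.0], [352.0, 216.0]]
0.9 [[287.0, 209.0], [358.0, 210.0]]
1 [[281.0, 208.0], [365.0, 205.0]]
1.1 [[274.0, 208.0], [372.0, 200.0]]
1.2 [[266.0, 207.0], [380.0, 195.0]]
```

```bash

python3 -m pendant '{"dp":[[-0.46,0,0.38],[-0.46,0,0.38],[-0.46,0,0.38],[-0.33,0,0.5],[-0.33,0,0.5],[-0.33,0,0.5],[-0.13,0,0.43],[-0.13,0,0.43],[-0.13,0,0.43],[-0.13,0,0.43]],"dr":[[0,0,0],[0,0,0],[0,0,0],[0,0,0],[0,0,0],[0,0,0],[0,0,0],[0,0,0],[0,0,0],[0,0,0]],"gripper":[1,1,1,1,1,1,1,1,1,1]}' 20
python3 -m pendant '{"dp":[[0,0,0.15],[0,0,0.15],[0,0,0.15],[0,0,0.1],[0,0,0],[0,0,0],[0,0,0],[0,0,0],[0,0,0],[0,0,0]],"dr":[[0,0,0],[0,0,0],[0,0,0],[0,0,0],[0,0,0],[0,0,0],[0,0,0],[0,0,0],[0,0,0],[0,0,0]],"gripper":[1,1,1,1,1,1,1,1,1,1]}' 20
```

```text
time_s: 23.17
tcp_pos: [0.598, 0.0508, 0.0941]
orientation: [0.694, 0.72, -0.0, -0.0]
ft_force: [0.3, 0.9, 1.5]
finger_gap: 0.0005
grip_force: 0.4
time_s: 24.0
tcp_pos: [0.5982, 0.0509, 0.0842]
orientation: [0.694, 0.72, 0.0, 0.0]
ft_force: [-0.9, -0.0, 0.6]
finger_gap: 0.0002
grip_force: 0.0
```

```bash

python3 -m pendant '{"dp":[[0,0,0.06],[0,0,0.06],[0,0,0.06],[0,0,0],[0,0,0],[0,0,0],[0,0,0],[0,0,0],[0,0,0],[0,0,0]],"dr":[[0,0,0],[0,0,0],[0,0,0],[0,0,0],[0,0,0],[0,0,0],[0,0,0],[0,0,0],[0,0,0],[0,0,0]],"gripper":[1,1,1,1,1,1,1,1,1,1]}' 20
```

```text
time_s: 24.83
tcp_pos: [0.5984, 0.0509, 0.0831]
orientation: [0.694, 0.72, 0.0, 0.0]
ft_force: [-7.3, -0.1, 22.7]
finger_gap: 0.0007
grip_force: 11.7
```

The lid is firmly down (22 N). I lift and look at the hook.

```bash

python3 -m pendant '{"dp":[[0,0,-0.5],[0,0,-1],[0,0,-1],[0,0,-1],[0,0,-1],[-0.9,-0.6,-1],[-0.9,-0.6,-0.6],[-0.9,-0.6,0],[-0.9,-0.6,0],[-0.9,-0.6,0]],"dr":[[0,0,0],[0,0,0],[0,0,0],[0,0,0],[0,0,0],[0,0,0],[0,0,0],[0,0,0],[0,0,0],[0,0,0]],"gripper":[1,1,1,1,1,1,1,1,1,1]}' 20
python3 -m pendant '{"dp":[[-0.7,-0.4,0],[0,0,0],[0,0,0],[0,0,0],[0,0,0],[0,0,0],[0,0,0],[0,0,0],[0,0,0],[0,0,0]],"dr":[[0,0,0],[0,0,0],[0,0,0],[0,0,0],[0,0,0],[0,0,0],[0,0,0],[0,0,0],[0,0,0],[0,0,0]],"gripper":[1,1,1,1,1,1,1,1,1,1]}' 20
python3 - <<'E'
from h import *
cal=calibration("wrist");im=get_image("wrist");cv2.imwrite("pics/w5.png",im)
x,y,a=np.load("case.npy");R=Ro.from_euler("z",a).as_matrix()
for n,z in(("hook_pivot",.083),("hook_tab",.103),("stud",.083),("lid_edge",.079)):
  for d in pinpoint("wrist",n)[:2]:print(n,np.round(d["pixel"]),round(d["score"],2),atz(cal,d["pixel"],z).round(4))
print(R@[0,-.092,.083]+[x,y,0],R@[0,-.037,.083]+[x,y,0])
E
```

```text
time_s: 25.67
tcp_pos: [0.5409, -0.0419, 0.203]
orientation: [0.694, 0.72, 0.0, 0.0]
ft_force: [-0.4, -0.6, 0.0]
finger_gap: 0.0005
grip_force: 0.0
time_s: 26.5
tcp_pos: [0.5339, -0.0553, 0.2024]
orientation: [0.694, 0.72, -0.0, -0.0]
ft_force: [0.5, 0.3, -0.0]
finger_gap: 0.0003
grip_force: 0.0
hook_pivot [346. 183.] 0.62 [ 0.5522 -0.0171  0.083 ]
hook_tab [287. 191.] 0.91 [ 0.5073 -0.022   0.103 ]
stud [352. 107.] 0.73 [0.553  0.0395 0.083 ]
lid_edge [349. 162.] 0.67 [ 0.5537 -0.0014  0.079 ]
lid_edge [285. 188.] 0.46 [ 0.5035 -0.0236  0.079 ]
[ 0.55415556 -0.01390615  0.083     ] [0.55188574 0.04104699 0.083     ]
```

View pics/w5.png

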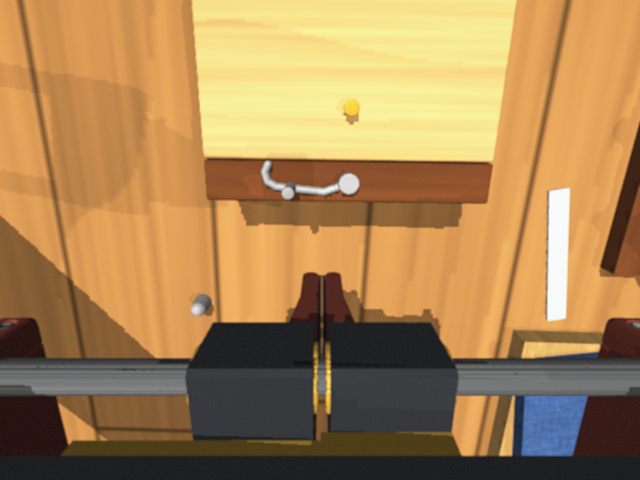

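The hook pivot shows at (349,183), the tab at (288,191) and the stud at (351,107), with the lid closed. I go down behind (-y of) the tab, then swing round the pivot.

```bash

python3 -m pendant '{"dp":[[0.2,-0.62,0],[0.19,-0.62,0],[0,0,0.9],[0,0,0.9],[0,0,0.9],[0,0,0.9],[0,0,0.9],[0,0,0.75],[0.2,0,0],[0.2,0,0]],"dr":[[0,0,0],[0,0,0],[0,0,0],[0,0,0],[0,0,0],[0,0,0],[0,0,0],[0,0,0],[0,0,0],[0,0,0]],"gripper":[1,1,1,1,1,1,1,1,1,1]}' 20
python3 -c "
from h import *
s=sensors.state();p=Ro.from_quat(s['orientation']).inv().apply(np.array([.554,-.015,.097])-s['tcp_pos']);print(p)
d=.12;c,t=np.cos(d),np.sin(d);print((p[0]*(1-c)+p[1]*t)/.02,(-p[0]*t+p[1]*(1-c))/.02)"
```

```text
time_s: 27.58
tcp_pos: [0.5081, -0.0404, 0.0971]
orientation: [0.694, 0.72, -0.001, -0.001]
ft_force: [0.6, -0.5, 0.2]
finger_gap: 0.0005
grip_force: 0.0
[2.38051422e-02 4.67994082e-02 1.52602379e-05]
0.2886825947975752 -0.12566072628972794
```

```bash

python3 -m pendant '{"dp":[[0.29,-0.126,0],[0.29,-0.126,0],[0.29,-0.126,0],[0.29,-0.126,0],[0.29,-0.126,0],[0.29,-0.126,0],[0.29,-0.126,0],[0.29,-0.126,0],[0.29,-0.126,0],[0,0,0]],"dr":[[0,0,1],[0,0,1],[0,0,1],[0,0,1],[0,0,1],[0,0,1],[0,0,1],[0,0,1],[0,0,1],[0,0,0]],"gripper":[1,1,1,1,1,1,1,1,1,1]}' 20
python3 - <<'E'
from h import *
s=sensors.state();p=Ro.from_quat(s['orientation']).inv().apply(np.array([.554,-.015,.097])-s['tcp_pos']);print(p)
cam={}
cam["s"]=get_image("scene");print([d for d in pinpoint("scene","hook_tab")[:2]])
x,y,a=np.load("case.npy");R=Ro.from_euler("z",a).as_matrix()
for q in(0,.3,.6,.9):
  f=q+np.arctan2(44,-9.5);w=R@[.045*np.cos(f),-.092+.045*np.sin(f),.103]+[x,y,0];print(q,w.round(3),proj(calibration("scene"),w).round(0))
cv2.imwrite("pics/s5.png",cv2.resize(cam["s"][150:350,260:500],(720,600)))
E
```

```text
time_s: 28.42
tcp_pos: [0.5117, 0.0146, 0.0989]
orientation: [0.966, 0.259, 0.001, 0.0]
ft_force: [0.6, -0.0, -1.1]
finger_gap: 0.0005
grip_force: 0.0
[0.02188132 0.04674973 0.00198537]
[{'pixel': [332.0, 240.2], 'score': 0.7}]
0 [0.543 0.03  0.103] [338. 243.]
0.3 [0.53  0.024 0.103] [333. 238.]
0.6 [0.52  0.016 0.103] [327. 236.]
0.9 [0.513 0.004 0.103] [321. 234.]
```

View pics/s5.png

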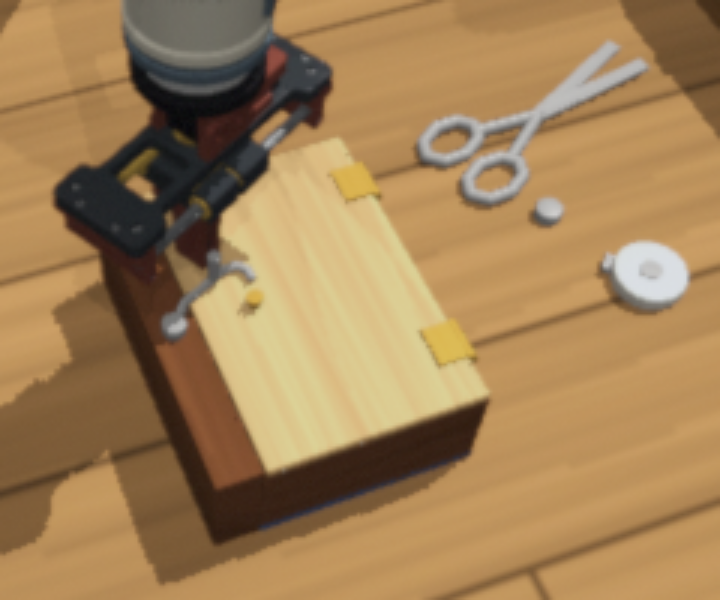

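The hook is following, now at about 0.4 rad, with its tab at (214,258) in the crop and the stud at (254,298). I continue gently.

```bash

python3 -m pendant '{"dp":[[0.29,-0.126,0],[0.29,-0.126,0],[0.15,-0.06,0],[0,0,0],[0,0,0],[0,0,0],[0,0,0],[0,0,0],[0,0,0],[0,0,0]],"dr":[[0,0,1],[0,0,1],[0,0,0.5],[0,0,0],[0,0,0],[0,0,0],[0,0,0],[0,0,0],[0,0,0],[0,0,0]],"gripper":[1,1,1,1,1,1,1,1,1,1]}' 20
python3 -m pendant '{"dp":[[0.1,-0.02,0],[0.1,-0.02,0],[0,0,0],[0,0,0],[0,0,0],[0,0,0],[0,0,0],[0,0,0],[0,0,0],[0,0,0]],"dr":[[0,0,0],[0,0,0],[0,0,0],[0,0,0],[0,0,0],[0,0,0],[0,0,0],[0,0,0],[0,0,0],[0,0,0]],"gripper":[1,1,1,1,1,1,1,1,1,1]}' 20

```

```text
time_s: 29.35
tcp_pos: [0.521, 0.0252, 0.0975]
orientation: [0.994, 0.113, 0.0, 0.0]
ft_force: [0.4, 1.1, 0.1]
finger_gap: 0.0002
grip_force: 0.0
time_s: 30.18
tcp_pos: [0.5247, 0.027, 0.0975]
orientation: [0.994, 0.113, 0.0, -0.0]
ft_force: [-0.9, 0.1, 0.1]
finger_gap: 0.0007
grip_force: 0.0
```

```bash

for i in 1 2 3; do python3 -m pendant '{"dp":[[0.1,0,0],[0,0,0],[0,0,0],[0,0,0],[0,0,0],[0,0,0],[0,0,0],[0,0,0],[0,0,0],[0,0,0]],"dr":[[0,0,0],[0,0,0],[0,0,0],[0,0,0],[0,0,0],[0,0,0],[0,0,0],[0,0,0],[0,0,0],[0,0,0]],"gripper":[1,1,1,1,1,1,1,1,1,1]}' 20 | grep -E "tcp|ft"; done

```

```text
tcp_pos: [0.5267, 0.0274, 0.0975]
ft_force: [0.4, 0.6, -0.0]
tcp_pos: [0.527, 0.0276, 0.0972]
ft_force: [-5.9, -1.5, 4.0]
tcp_pos: [0.5272, 0.0278, 0.0969]
ft_force: [-10.8, -2.7, 6.2]
```

It's on the stop at 11 N. I back off, lift and verify.

```bash

python3 -m pendant '{"dp":[[-0.3,0,0],[-0.6,0,0],[-0.6,0,0],[0,0,-0.8],[0,0,-1],[0,0,-1],[0,0,-1],[0,0,-1],[0,0,-1],[0,0,-1]],"dr":[[0,0,0],[0,0,0],[0,0,0],[0,0,0],[0,0,0],[0,0,0],[0,0,0],[0,0,0],[0,0,0],[0,0,0]],"gripper":[1,1,1,1,1,1,1,1,1,1]}' 20 | grep -E "tcp|ft|time"
python3 -m pendant '{"dp":[[-1,0,0],[-1,0,0],[-1,0,0],[-1,0,0],[0,0,0],[0,0,0],[0,0,0],[0,0,0],[0,0,0],[0,0,0]],"dr":[[0,0,0],[0,0,0],[0,0,0],[0,0,0],[0,0,0],[0,0,0],[0,0,0],[0,0,0],[0,0,0],[0,0,0]],"gripper":[1,1,1,1,1,1,1,1,1,1]}' 20| grep -E "tcp|ft|time"
python3 - <<'E'
from h import *
cal=calibration("wrist");w=get_image("wrist");s=get_image("scene")
x,y,a=np.load("case.npy");R=Ro.from_euler("z",a).as_matrix()
P={}
for n,z in(("hook_pivot",.083),("hook_tab",.103),("stud",.083)):
  for d in pinpoint("wrist",n)[:1]:P[n]=atz(cal,d["pixel"],z);print(n,np.round(d["pixel"]),round(d["score"],2),P[n].round(4))
v=P["hook_tab"]-P["hook_pivot"];print("hook",np.arctan2(v[1],v[0])-a-np.arctan2(44,-9.5))
cv2.imwrite("pics/fin.png",np.hstack([cv2.resize(w,(400,300)),cv2.resize(s[190:290,290:423],(400,300))]))
E
```

```text
time_s: 33.52
tcp_pos: [0.5016, 0.0216, 0.2347]
ft_force: [-0.0, -0.3, -0.4]
time_s: 34.35
tcp_pos: [0.4241, 0.0037, 0.2334]
ft_force: [-0.1, 0.1, 0.1]
hook_pivot [382.  70.] 0.93 [ 0.5559 -0.016   0.083 ]
hook_tab [325.  69.] 0.55 [0.5436 0.0282 0.103 ]
stud [316.  60.] 0.76 [0.5514 0.0372 0.083 ]
hook 0.017476292627286893
```

View pics/fin.png

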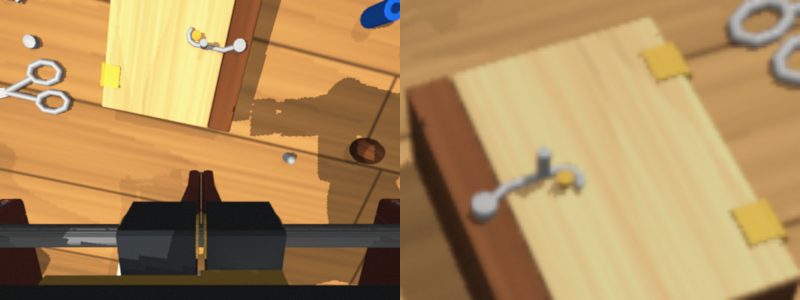

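The lid is closed and the hook is round the stud, at (197,35) in the wrist half and (565,180) in the scene half. The gripper is clear.

```bash
python3 -c "
from rig import ctrl
print(ctrl.finish_job())"
```

```text
the job is handed in; nothing more can be done
None
```

The loose spool is down on the post, the lid is closed, and the hook is home round the stud (about 0.02 rad by the wrist camera); I handed the job in at about 34 s of the 69 s allowed, but no verdict came back.

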